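Find the full fastener tin

ROBOT

A 6-joint arm with a two-finger parallel gripper is mounted at the origin on the work surface. World frame = base frame: x ahead of the robot, y to its left, z up, the work surface at z = 0. Lengths are in m, angles in rad, forces in N, time in s.
With the tool pointing down it reaches from about 0.35 to 0.775 m from the base axis. Payload 5.5 kg.
Tool frame: the origin (TCP) lies on the centre line of the jaws, within the pads' length; the fingertips stand 11 mm ahead of it and the grasp point (between the pads) lies 8 mm behind it (env.nose_length is the distance from the TCP to the fingertips, in m); x points along the fingers, z is the direction in which the jaws open and shut, and the axes are right-handed (so a half turn about x gives the same grasp; the last joint's range is limited). The gripper opens to 85 mm and grips with 20 to 120 N. Pads are 22 mm wide; open, the fingers measure 114 mm over their backs; the gripper's body (76 mm by 85 mm) begins 54 mm behind the grasp point. The pads swing forward as they close: fully open they stand 13 mm farther back than shut.
Start: joints at [1.109, 0.313, 0.046, 1.304, 0, 1.431], TCP at [0.182, 0.546, 0.242] pointing down, gripper open.
Joint ranges: [-2.76, 2.76], [-0.86, 1.69], [-1.03, 1.26], [-2.2, 2.34], [-1.47, 1.5], [-3.14, 3.14]. Speed limits (rad/s): [2.57, 2.57, 3.14, 3.14, 3.14, 3.14].

INTERFACE

Orientations are given as a unit quaternion [w, x, y, z].
In Python, from workcell import env gives the robot as it stands. The module is installed in compiled form; this text tells all that it offers.
- The arm moves only by the tool step_arm, never from a script. Its argument "moves" is a list that holds one entry, the list of rows, each a list of 7 numbers: the turn, a rotation vector about the tool's x, y, z in rad, then the shift along the tool's x, y, z in m, then the opening, from 0 (shut) to 1 (fully open). In form: [[[rx, ry, rz, tx, ty, tz, grip], ...]]. A call has 1 to 12 rows; each row is the pose to reach, as a shift and turn from the pose measured when the call began, along the tool's axes at that moment; what a row does not reach only later rows make up. A row lasts 1/10 s, in which the tool goes at most 50 mm and 8.59 degrees, less where a joint would pass 70% of its speed; a pose out of reach is approached as far as the arm can. A call with a gripper value outside its range is refused whole. The fingers move at their own pace and stop on an object; "force" is the grip in N (left out, the last holds). Time passes only in rows, so rows that repeat a pose let the fingers close. It gives the time, the measured TCP pose, the force and the opening at its end, in the units of the state.
- env.get_state(): the state, without advancing time (a new reading comes with each control period).
- env.read_camera(name): name is "side" or "top"; returns (picture, depth): 384x512x3 uint8, red, green, blue; 384x512 float32, m along the optical axis (not along the pixel's ray), 0 where there is no reading.
- env.get_calibration(name): a dict with "mtx" (3x3 intrinsics, pixels), "camera_from_world" (4x4, takes a point from world to camera coordinates). Camera axes: x right, y down, z forward; pixel columns grow to the right and rows downward; lengths in m; the calibration is good to about 2 mm. A picture is of the moment at which its call begins. get_calibration takes no time and is no camera call.
- env.hand_in(): hands the job in, once; it reports no verdict.
Trained networks look in the newest picture that a camera, given by its name, has taken for a name from the list of things; names that differ only in an ending like _2 or _b are one class to them, and where a whole thing is asked for, a point or a joint stands for the part that bears it (a point fixed in the world has none). Each returns a list of dicts, best first, with "confidence" (0 to 1); they miss things now and then, are a little off and sometimes report something else, mostly with a low value. They report only what shows in the picture. A call takes as long as a camera call.
- env.boxes_of(camera, thing): "uv" ([column, row] in pixels, amid what is visible of it).
- env.silhouettes(camera, thing): "mask" (384x512 bool, what is visible of it) and "uv" ([column, row] in pixels, amid what is visible of it).
The state is a dict: "clock": time; "joint_pos": joint angles; "qvel": joint speeds; "tau": joint torques, N m; "tcp_pos": TCP position; "orientation": TCP orientation; "wrist_force": force on the tool from outside, world axes, zero at the start; "ft_torque": the same for the moment, N m; "finger_gap": finger opening in m.
Only numpy, scipy, OpenCV 4.12 (cv2) and the standard library are available. Lean on these libraries where they do the work, as an engineer would, in place of code of your own. Each camera call takes 0.05 s, during which the arm holds its last target.

TASK

Of the three identical closed tins on the bench one is full and clearly heavier than the other two: heft them to find out which. Lower the two lighter tins, upright and without dropping them, into the two empty cells of the grey tote, one in each; then lift the heavy tin and finish while holding it up still and upright in the gripper, its underside at least 20 cm above the bench. Do not tip any tin over, and leave the tape roll, the white carton and the steel flange where they are.

Things in the scene. Friction and masses are not known exactly. Their poses are not given: they have to be found in the camera images.
- tin_p: closed cylindrical tin of bare metal with a green band round its lower half and a dark disc on its lid, standing upright; 62 mm in diameter, 110 mm tall; origin at the centre of its underside, z up through the lid. The three tins look exactly alike; one, a different one each time, is full and weighs 0.64 to 0.76 kg, the other two are part-used and weigh 0.30 to 0.41 kg each (not necessarily alike). The contents hardly shift (1 mm).
- tin_q: closed cylindrical tin of bare metal with a green band round its lower half and a dark disc on its lid, standing upright; 62 mm in diameter, 110 mm tall; origin at the centre of its underside, z up through the lid. The three tins look exactly alike; one, a different one each time, is full and weighs 0.64 to 0.76 kg, the other two are part-used and weigh 0.30 to 0.41 kg each (not necessarily alike). The contents hardly shift (1 mm).
- tin_r: closed cylindrical tin of bare metal with a green band round its lower half and a dark disc on its lid, standing upright; 62 mm in diameter, 110 mm tall; origin at the centre of its underside, z up through the lid. The three tins look exactly alike; one, a different one each time, is full and weighs 0.64 to 0.76 kg, the other two are part-used and weigh 0.30 to 0.41 kg each (not necessarily alike). The contents hardly shift (1 mm).
- tote: grey plastic tote fixed to the bench, 161 mm (its x) by 300 mm (its y), walls 6 mm thick and 65 mm high; origin at the centre of its underside, z up. Two empty cells lie side by side along its x at its -y end, parted by a 5 mm wall; the rest is filled with cartons that stay below the rim
- cell_near (a point): centre of the floor of the one on the -x side of the two empty square cells in the tote; each cell is 72 x 72 mm inside (so a tin has 5 mm to spare on every side); its floor is 5 mm above the bench and its walls rise 60 mm above this point (to 65 mm above the bench), so a tin standing in it sticks out 45 mm above the walls; axes as the tote's
- cell_far (a point): centre of the floor of the one on the +x side of the two empty square cells in the tote; each cell is 72 x 72 mm inside (so a tin has 5 mm to spare on every side); its floor is 5 mm above the bench and its walls rise 60 mm above this point (to 65 mm above the bench), so a tin standing in it sticks out 45 mm above the walls; axes as the tote's
- tape_roll: orange tape roll lying flat, 96 mm in diameter, 48 mm high; origin at the centre of its underside; a bystander, loose, to be left where it is
- carton: small white carton with a brown tape strip, 80 x 60 mm, 50 mm high; origin at the centre of its underside; a bystander, loose, to be left where it is
- flange: steel hub flange, 72 mm in diameter, 34 mm high; origin at the centre of its underside; a bystander, loose, to be left where it is

How it is judged:
By the outcome, as a careful person would: the job done as asked, in the order asked, and still so for the second after the job is handed in, while the arm keeps its last pose, push and grip.
It also fails if it takes over 72 s, if anything falls off the work surface, if the arm or the gripper's body presses on something with over 40 N, if the wrist force passes 120 N, or if a joint passes its speed limit or range.

## Working session

There is one attempt and no reset: what is moved stays moved. The work goes in short steps, Python scripts to look and compute and a tool call to move; the robot and the scene stay as the last step left them, time stands still between calls to the robot, and variables do not carry over. Pictures are saved under pics/ and viewed, and the job is handed in when it is done.

Besides the shell and the picture viewer there is one more tool, called after "Call:" in YAML: its name, and indented under it one key for each argument. step_arm: Moves the arm, as the interface text tells. Its arguments: {"type":"object","properties":{"moves":{"type":"array","items":{"type":"array","items":{"type":"array","items":{"type":"number"}}}},"force":{"type":"number"}},"required":["moves"]}

```bash
mkdir -p pics
cat > h.py <<'E'
import numpy as np, cv2
from workcell import env
from scipy.spatial.transform import Rotation as R
def rot(q): return R.from_quat([q[1],q[2],q[3],q[0]]).as_matrix()
def back(cam,depth):
    c=env.get_calibration(cam); K=np.array(c["mtx"]); T=np.linalg.inv(np.array(c["camera_from_world"]))
    v,u=np.mgrid[:384,:512]; z=depth
    p=np.stack([(u-K[0,2])/K[0,0]*z,(v-K[1,2])/K[1,1]*z,z],-1)
    return p@T[:3,:3].T+T[:3,3]
E
python3 - <<'E'
from h import *
s=env.get_state()
for k,v in s.items(): print(k,np.round(v,4))
print(rot(s["orientation"]).round(3), env.nose_length)
ims=[]
for c in ["top","side"]:
    im,d=env.read_camera(c); cv2.imwrite(f"pics/{c}0.png",im[...,::-1]); np.save(f"{c}0.npy",d)
    P=back(c,d)
    cal=env.get_calibration(c); print(c,np.linalg.inv(cal["camera_from_world"])[:3].round(3).tolist())
    for t in ["tin_p","tote","tape_roll","carton","flange"]:
        for r in env.silhouettes(c,t):
            if r["confidence"]<.3: continue
            m=r["mask"]&(d>0); q=P[m]
            print(t,round(r["confidence"],2),np.round(r["uv"]),m.sum(),"med",np.median(q,0).round(3),"lo",np.percentile(q,3,0).round(3),"hi",np.percentile(q,97,0).round(3))
E
```

```text
clock 0.0
joint_pos [1.1094 0.314  0.045  1.3036 0.     1.4312]
qvel [ 0.0014 -0.0014 -0.0011 -0.0005  0.0017  0.0007]
tau [-5.00000e-04 -4.80624e+01  2.98534e+01  1.94000e-02 -2.00000e-04
 -0.00000e+00]
tcp_pos [0.1816 0.5451 0.2414]
orientation [ 0.5731 -0.4137  0.5742  0.4132]
wrist_force [-0.7793 -0.5301  0.6529]
ft_torque [-0.0418  0.0101  0.0349]
finger_gap 0.0853
[[-0.001 -0.949  0.316]
 [-0.002  0.316  0.949]
 [-1.     0.    -0.002]] 0.011
top [[0.0, -0.995, 0.098, 0.467], [-1.0, -0.003, -0.023, -0.031], [0.023, -0.098, -0.995, 1.18]]
tin_p 0.91 [307. 181.] 607 med [ 0.591 -0.164  0.111] lo [ 0.566 -0.193  0.005] hi [ 0.623 -0.138  0.115]
tin_p 0.74 [342. 238.] 670 med [ 0.452 -0.242  0.111] lo [ 0.426 -0.276  0.011] hi [ 0.479 -0.22   0.115]
tin_p 0.69 [279. 241.] 526 med [ 0.447 -0.095  0.111] lo [ 0.421 -0.124  0.072] hi [ 0.474 -0.068  0.115]
tin_p 0.53 [156. 190.] 7785 med [0.578 0.219 0.047] lo [0.486 0.077 0.004] hi [0.668 0.362 0.067]
tape_roll 0.86 [248. 133.] 496 med [ 0.703 -0.017  0.047] lo [ 0.65  -0.056  0.009] hi [0.739 0.028 0.053]
carton 0.94 [383. 193.] 871 
[... 528 characters left out ...]
d [ 0.454 -0.272  0.096] lo [ 0.427 -0.283  0.007] hi [ 0.482 -0.229  0.114]
tin_p 0.76 [223. 219.] 1188 med [ 0.45  -0.119  0.088] lo [ 0.422 -0.128  0.007] hi [ 0.478 -0.073  0.113]
tin_p 0.59 [254. 142.] 4958 med [0.575 0.175 0.047] lo [0.481 0.057 0.007] hi [0.668 0.364 0.067]
tote 0.7 [255. 140.] 4990 med [0.575 0.178 0.047] lo [0.481 0.057 0.007] hi [0.669 0.364 0.067]
tape_roll 0.77 [314. 190.] 1078 med [ 0.699 -0.026  0.034] lo [ 0.656 -0.063  0.004] hi [0.741 0.026 0.051]
carton 0.66 [299. 324.] 1691 med [ 0.577 -0.393  0.05 ] lo [ 0.537 -0.42   0.003] hi [ 0.623 -0.351  0.054]
flange 0.89 [269. 207.] 481 med [ 0.57  -0.053  0.016] lo [ 0.542 -0.076  0.008] hi [ 0.602 -0.024  0.037]
```

View pics/top0.png

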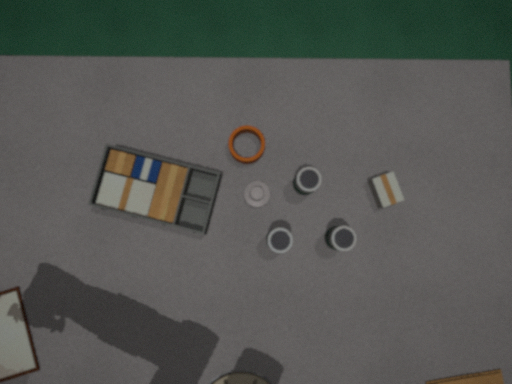

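View pics/side0.png

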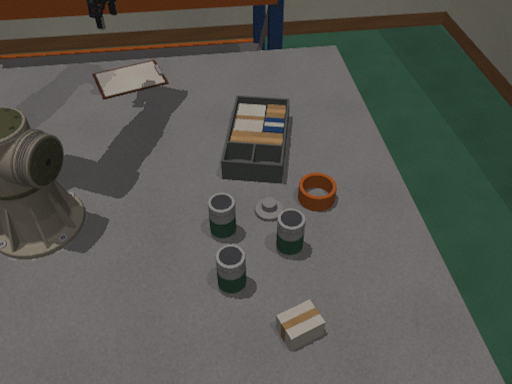

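```bash
cat > fit.py <<'E'
from h import *
from scipy.optimize import least_squares
# tin centres from lids (z 0.1-0.12) in both cams
def circ(q,r):
    f=lambda c: np.maximum(np.hypot(*(q[:,:2]-c).T)-r,0)
    return least_squares(f,q[:,:2].mean(0)).x
for c in ["top","side"]:
    d=np.load(f"{c}0.npy"); P=back(c,d)
    for g in [(.591,-.166),(.452,-.245),(.447,-.095)]:
        q=P[(d>0)&(np.hypot(P[...,0]-g[0],P[...,1]-g[1])<.05)&(P[...,2]>.1)&(P[...,2]<.125)]
        w=cv2.minEnclosingCircle(q[:,:2].astype(np.float32))
        h=[(np.percentile(q[:,i],1)+np.percentile(q[:,i],99))/2 for i in (0,1)]
        print(c,len(q),"z",np.median(q[:,2]).round(4),"mean",q[:,:2].mean(0).round(4),"mid",np.round(h,4),"enc",np.round(w[0],4),round(w[1],4))
    q=P[(d>0)&(P[...,0]>.42)&(P[...,0]<.72)&(P[...,1]>.03)&(P[...,1]<.40)&(P[...,2]>.058)&(P[...,2]<.075)]
    print("rim",c,len(q),np.median(q[:,2]).round(4),cv2.minAreaRect(q[:,:2].astype(np.float32)))
    # raster map of rim points
    im=np.zeros((400,320),np.uint8)
    for cl,(lo,hi) in {255:(.058,.075),150:(.03,.058),70:(-.01,.015)}.items():
        s=P[(d>0)&(P[...,0]>.42)&(P[...,0]<.72)&(P[...,1]>.03)&(P[...,1]<.40)&(P[...,2]>lo)&(P[...,2]<hi)]
        im[((s[:,1]-.02)*1000).astype(int),((s[:,0]-.41)*1000).astype(int)]=cl
    cv2.imwrite(f"pics/rim_{c}.png",cv2.dilate(im,np.ones((3,3))))
E
python3 fit.py
python3 -c "
import cv2
a=cv2.imread('pics/rim_top.png');b=cv2.imread('pics/rim_side.png')
cv2.imwrite('pics/rim.png',cv2.hconcat([a,b]))"
```

```text
top 501 z 0.1113 mean [ 0.5954 -0.1667] mid [ 0.5956 -0.1668] enc [ 0.596  -0.1672] 0.0314
top 526 z 0.1116 mean [ 0.4517 -0.2492] mid [ 0.4521 -0.2496] enc [ 0.4516 -0.2501] 0.0312
top 517 z 0.1113 mean [ 0.4472 -0.0959] mid [ 0.4473 -0.0953] enc [ 0.4473 -0.0958] 0.0311
rim top 1192 0.0657 ((0.57601398229599, 0.2181621789932251), (0.30177128314971924, 0.16431787610054016), 75.62987518310547)
side 536 z 0.1109 mean [ 0.5989 -0.173 ] mid [ 0.5996 -0.1701] enc [ 0.601  -0.1708] 0.0327
side 647 z 0.1112 mean [ 0.4554 -0.2557] mid [ 0.4557 -0.2529] enc [ 0.455  -0.2517] 0.0323
side 506 z 0.1111 mean [ 0.451  -0.1018] mid [ 0.4508 -0.0981] enc [ 0.4526 -0.0966] 0.0337
rim side 958 0.0648 ((0.5814417600631714, 0.21738086640834808), (0.3109778165817261, 0.16325917840003967), 75.25437927246094)
```

View pics/rim.png

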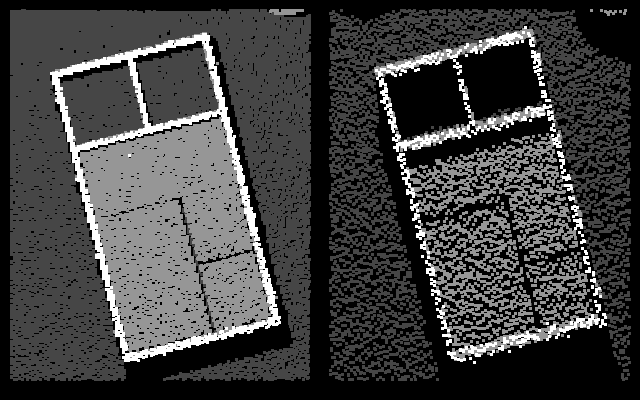

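Top view: tote at (160,190), with its empty cells at the right end near (203,184) and (195,212). The tins are at (307,181), (342,238) and (280,240), tape roll (246,144), flange (257,193), carton (388,190). The side view agrees. The low-confidence "tin" at (156,190) is really the tote, so I drop it.

```bash
cat >> h.py <<'E'
def go(*pts,yaw=None):
    s=env.get_state(); M=rot(s["orientation"]); p=np.array(s["tcp_pos"])
    r=np.zeros(3)
    if yaw is not None:
        y=np.radians(yaw); z=np.array([np.cos(y),np.sin(y),0]); x=np.array([0,0,-1.]); D=np.stack([x,np.cross(z,x),z],1)
        r=R.from_matrix(M.T@D).as_rotvec()
    print("t",round(s["clock"],2),"p",p.round(4),"gap",round(s["finger_gap"],4),"F",np.round(s["wrist_force"],2))
    for q in pts: print(q,"->",r.round(3),(M.T@(np.array(q)-p)).round(4))
E
python3 -c "
from h import *
go((.42,.2,.24),(.449,-.097,.20),(.449,-.097,.078),yaw=75.6)"
```

```text
t 0.6 p [0.1819 0.5455 0.2424] gap 0.0853 F [-0.75  0.25 -0.28]
(0.42, 0.2, 0.24) -> [-0.07  0.    0.  ] [ 0.0023 -0.3352 -0.2525]
(0.449, -0.097, 0.2) -> [-0.07  0.    0.  ] [ 0.0423 -0.4566 -0.5251]
(0.449, -0.097, 0.078) -> [-0.07  0.    0.  ] [ 0.1643 -0.4566 -0.5251]
```

Call:
step_arm:
  moves:
    - [[-0.07,0,0,0,-0.04,-0.03,1],[-0.07,0,0,0,-0.08,-0.06,1],[-0.07,0,0,0,-0.12,-0.09,1],[-0.07,0,0,0,-0.16,-0.12,1],[-0.07,0,0,0,-0.2,-0.15,1],[-0.07,0,0,0,-0.24,-0.18,1],[-0.07,0,0,0,-0.28,-0.21,1],[-0.07,0,0,0,-0.32,-0.24,1],[-0.07,0,0,0.01,-0.34,-0.28,1],[-0.07,0,0,0.01,-0.36,-0.32,1],[-0.07,0,0,0.02,-0.38,-0.36,1],[-0.07,0,0,0.02,-0.4,-0.4,1]]
  force: 60

```text
clock: 1.8
tcp_pos: [0.4343, 0.0378, 0.2216]
orientation: [0.559, -0.433, 0.559, 0.433]
wrist_force: [1.6, 0.2, -0.3]
finger_gap: 0.0851
```

```bash
python3 -c "
from h import *
go((.449,-.097,.16),(.449,-.097,.078),yaw=75.6)"
```

```text
t 1.8 p [0.4343 0.0378 0.2216] gap 0.0851 F [ 1.57  0.16 -0.27]
(0.449, -0.097, 0.16) -> [-0.     0.    -0.001] [ 0.0615 -0.0479 -0.1269]
(0.449, -0.097, 0.078) -> [-0.     0.    -0.001] [ 0.1435 -0.0479 -0.1269]
```

Call:
step_arm:
  moves:
    - [[0,0,0,0.02,-0.016,-0.04,1],[0,0,0,0.04,-0.032,-0.08,1],[0,0,0,0.06,-0.048,-0.127,1],[0,0,0,0.06,-0.048,-0.127,1],[0,0,0,0.06,-0.048,-0.127,1]]

```text
clock: 2.3
tcp_pos: [0.4486, -0.0981, 0.161]
orientation: [0.559, -0.432, 0.56, 0.433]
wrist_force: [-0.1, 0.6, -0.1]
finger_gap: 0.0856
```

```bash
python3 -c "
from h import *
im,d=env.read_camera('side'); cv2.imwrite('pics/s1.png',im[...,::-1])
F=[env.get_state()['wrist_force']]
for i in range(3): env.read_camera('top'); F.append(env.get_state()['wrist_force'])
print(np.round(F,2))
go((.449,-.097,.078),yaw=75.6)"
```

```text
[[ 0.68  0.9   0.73]
 [-0.54  0.06 -0.55]
 [-0.38  0.1  -0.48]
 [ 0.25 -0.31  0.76]]
t 2.5 p [ 0.4494 -0.096   0.1622] gap 0.086 F [ 0.25 -0.31  0.76]
(0.449, -0.097, 0.078) -> [0.002 0.    0.   ] [ 0.0842  0.0002 -0.0011]
```

View pics/s1.png

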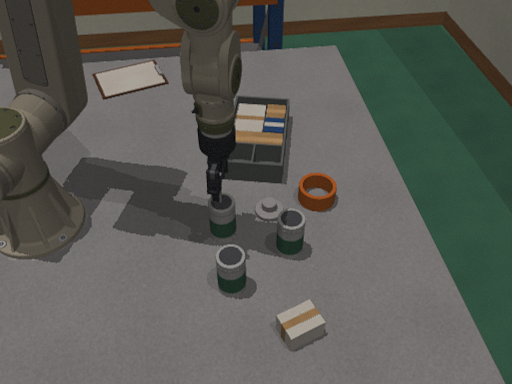

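```bash
python3 -c "
from h import *
im,d=env.read_camera('side'); P=back('side',d)
cv2.imwrite('pics/s2.png',cv2.resize(im[160:260,170:300,::-1],None,fx=6,fy=6,interpolation=cv2.INTER_NEAREST))
for lo,hi in [(.14,.155),(.155,.17),(.17,.19),(.19,.21),(.1,.115)]:
    q=P[(d>0)&(abs(P[...,0]-.45)<.08)&(abs(P[...,1]+.09)<.1)&(P[...,2]>lo)&(P[...,2]<hi)]
    print(lo,len(q),np.percentile(q,[3,50,97],axis=0).round(3).tolist())
"
```

```text
Traceback (most recent call last):
IndexError: index -1 is out of bounds for axis 0 with size 0
```

View pics/s2.png

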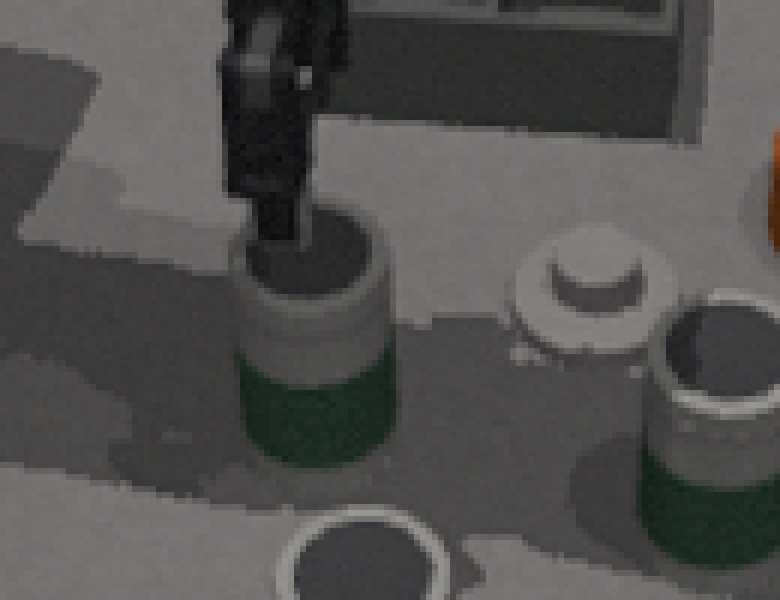

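The front finger tip at about (216,201) matches a finger 50 mm off-centre along the jaw axis, so the aim is right. Descending.

Call:
step_arm:
  moves:
    - [[0,0,0,0.03,0,0,1],[0,0,0,0.06,0,0,1],[0,0,0,0.08,0,0,1],[0,0,0,0.083,0,0,1],[0,0,0,0.083,0,0,0.4],[0,0,0,0.083,0,0,0.4],[0,0,0,0.083,0,0,0.4],[0,0,0,0.083,0,0,0.4],[0,0,0,0.083,0,0,0.4],[0,0,0,0.083,0,0,0.4]]
  force: 60

```text
clock: 3.55
tcp_pos: [0.4505, -0.0963, 0.0808]
orientation: [0.559, -0.435, 0.558, 0.433]
wrist_force: [-0.8, 0.2, 6.6]
finger_gap: 0.0611
```

Call:
step_arm:
  moves:
    - [[0,0,0,-0.02,0,0,0.4],[0,0,0,-0.05,0,0,0.4],[0,0,0,-0.08,0,0,0.4],[0,0,0,-0.12,0,0,0.4],[0,0,0,-0.12,0,0,0.4],[0,0,0,-0.12,0,0,0.4]]

```text
clock: 4.15
tcp_pos: [0.4503, -0.0962, 0.2007]
orientation: [0.559, -0.435, 0.557, 0.433]
wrist_force: [-0.9, 0.2, -8.1]
finger_gap: 0.0606
```

```bash
python3 -c "
from h import *
F=[]
for i in range(4): im,d=env.read_camera('side'); F.append(env.get_state()['wrist_force'])
print(np.round(F,2),np.mean(F,0))
cv2.imwrite('pics/s3.png',im[...,::-1])
go((.5118,.123,.20),yaw=75.6)"
```

```text
[[-0.63  0.54 -7.81]
 [-0.02  0.76 -7.75]
 [-0.94  0.94 -7.58]
 [-1.19 -0.54 -7.35]] [-0.69501126  0.42496304 -7.62213242]
t 4.35 p [ 0.4487 -0.0957  0.1987] gap 0.0611 F [-1.19 -0.54 -7.35]
(0.5118, 0.123, 0.2) -> [ 0.002  0.001 -0.001] [-0.0012 -0.0071  0.2275]
```

View pics/s3.png

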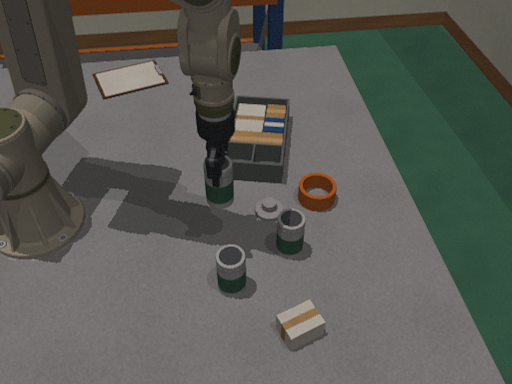

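The heft reads 7.6 N (about 0.77 kg), so this first tin is the heavy one. The picture shows it upright in the gripper at (219,183). I'm setting it back down at its own spot.

Call:
step_arm:
  moves:
    - [[0,0,0,0.04,0,0,0.4],[0,0,0,0.08,0,0,0.4],[0,0,0,0.1,0,0,0.4],[0,0,0,0.11,0,0,0.4],[0,0,0,0.115,0,0,0.4],[0,0,0,0.115,0,0,0.4]]

```text
clock: 4.95
tcp_pos: [0.4487, -0.0956, 0.0835]
orientation: [0.558, -0.433, 0.558, 0.434]
wrist_force: [-0.0, 0.5, -6.5]
finger_gap: 0.0605
```

Call:
step_arm:
  moves:
    - [[0,0,0,0.001,0,0,0.4],[0,0,0,0.002,0,0,0.4],[0,0,0,0.003,0,0,0.4]]

```text
clock: 5.25
tcp_pos: [0.4494, -0.0959, 0.0813]
orientation: [0.559, -0.434, 0.558, 0.434]
wrist_force: [0.2, -0.3, -6.7]
finger_gap: 0.0606
```

Call:
step_arm:
  moves:
    - [[0,0,0,0.001,0,0,0.4],[0,0,0,0.002,0,0,0.4]]

```text
clock: 5.45
tcp_pos: [0.4497, -0.096, 0.0808]
orientation: [0.559, -0.434, 0.558, 0.434]
wrist_force: [-6.2, 1.2, 15.6]
finger_gap: 0.0607
```

Call:
step_arm:
  moves:
    - [[0,0,0,-0.001,0,0,0.4],[0,0,0,-0.001,0,0,1],[0,0,0,-0.001,0,0,1],[0,0,0,-0.001,0,0,1],[0,0,0,-0.001,0,0,1],[0,0,0,-0.03,0,0,1],[0,0,0,-0.06,0,0,1],[0,0,0,-0.09,0,0,1]]

```text
clock: 6.25
tcp_pos: [0.4493, -0.0959, 0.1717]
orientation: [0.559, -0.434, 0.558, 0.434]
wrist_force: [1.2, -0.8, -0.2]
finger_gap: 0.0854
```

```bash
python3 -c "
from h import *
im,d=env.read_camera('side')
cv2.imwrite('pics/s4.png',im[...,::-1])
go((.598,-.169,.165),(.598,-.169,.08),yaw=75.6)"
```

```text
t 6.3 p [ 0.4519 -0.0969  0.1767] gap 0.0852 F [ 0.92 -0.68  2.99]
(0.598, -0.169, 0.165) -> [ 0.002 -0.001  0.009] [ 0.013  -0.1593 -0.0338]
(0.598, -0.169, 0.08) -> [ 0.002 -0.001  0.009] [ 0.098  -0.1585 -0.0338]
```

View pics/s4.png

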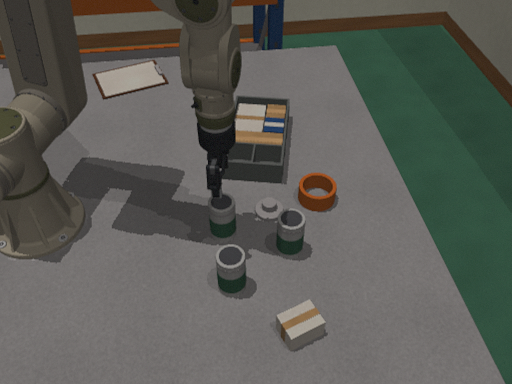

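The heavy tin is standing upright at (222,217). On to the tin at (290,232).

Call:
step_arm:
  moves:
    - [[0,0,0,0,-0.04,-0.01,1],[0,0,0,0.01,-0.08,-0.02,1],[0,0,0,0.01,-0.12,-0.03,1],[0,0,0,0.01,-0.159,-0.034,1],[0,0,0,0.01,-0.159,-0.034,1],[0,0,0,0.01,-0.159,-0.034,1]]

```text
clock: 6.9
tcp_pos: [0.5978, -0.1692, 0.1668]
orientation: [0.56, -0.436, 0.557, 0.432]
wrist_force: [-0.6, -0.0, 0.2]
finger_gap: 0.0854
```

```bash
python3 -c "
from h import *
go((.598,-.169,.08),yaw=75.6)"
```

```text
t 6.9 p [ 0.5978 -0.1692  0.1668] gap 0.0854 F [-0.63 -0.02  0.15]
(0.598, -0.169, 0.08) -> [ 0.002 -0.     0.007] [0.0868 0.0004 0.0003]
```

Call:
step_arm:
  moves:
    - [[0,0,0.006,0.03,0,0,1],[0,0,0.006,0.06,0,0,1],[0,0,0.006,0.08,0,0,1],[0,0,0.006,0.087,0,0,1],[0,0,0.006,0.087,0,0,0.4],[0,0,0.006,0.087,0,0,0.4],[0,0,0.006,0.087,0,0,0.4],[0,0,0.006,0.087,0,0,0.4],[0,0,0.006,0.087,0,0,0.4]]

```text
clock: 7.8
tcp_pos: [0.5991, -0.1696, 0.0813]
orientation: [0.559, -0.435, 0.558, 0.433]
wrist_force: [-1.0, 0.7, 5.8]
finger_gap: 0.061
```

Call:
step_arm:
  moves:
    - [[0,0,0,-0.02,0,0,0.4],[0,0,0,-0.05,0,0,0.4],[0,0,0,-0.08,0,0,0.4],[0,0,0,-0.12,0,0,0.4],[0,0,0,-0.12,0,0,0.4],[0,0,0,-0.12,0,0,0.4]]

```text
clock: 8.4
tcp_pos: [0.5992, -0.1697, 0.2018]
orientation: [0.559, -0.435, 0.558, 0.432]
wrist_force: [0.2, -0.7, -4.3]
finger_gap: 0.0604
```

```bash
python3 -c "
from h import *
F=[]
for i in range(4): im,d=env.read_camera('side'); F.append(env.get_state()['wrist_force'])
print(np.round(F,2),np.mean(F,0))
cv2.imwrite('pics/s5.png',im[...,::-1])
go((.54,-.03,.21),(.5886,.1035,.21),yaw=75.6)"
```

```text
[[-0.47 -0.5  -4.31]
 [-0.18  0.95 -3.47]
 [ 0.11 -0.19 -1.97]
 [-0.12  0.34 -2.75]] [-0.16655931  0.15138755 -3.1272496 ]
t 8.6 p [ 0.5976 -0.169   0.199 ] gap 0.0611 F [-0.12  0.34 -2.75]
(0.54, -0.03, 0.21) -> [ 0.002 -0.    -0.001] [-0.0109  0.0901  0.1205]
(0.5886, 0.1035, 0.21) -> [ 0.002 -0.    -0.001] [-0.0109  0.076   0.2618]
```

This one reads about 3.1 N, so it is light. Carrying it over the far cell.

Call:
step_arm:
  moves:
    - [[0,0,0,-0.01,0.013,0.04,0.4],[0,0,0,-0.01,0.025,0.08,0.4],[0,0,0,-0.01,0.037,0.12,0.4],[0,0,0,-0.01,0.049,0.16,0.4],[0,0,0,-0.01,0.06,0.2,0.4],[0,0,0,-0.01,0.07,0.24,0.4],[0,0,0,-0.01,0.076,0.262,0.4],[0,0,0,-0.01,0.076,0.262,0.4],[0,0,0,-0.01,0.076,0.262,0.4]]

```text
clock: 9.5
tcp_pos: [0.5879, 0.1041, 0.2078]
orientation: [0.557, -0.434, 0.559, 0.435]
wrist_force: [0.5, 0.1, -3.4]
finger_gap: 0.0607
```

```bash
cat > look.py <<'E'
from h import *
import sys
n=sys.argv[1]
a=[]
for c in ["top","side"]:
    im,d=env.read_camera(c); np.save(f"{c}_{n}.npy",d); np.save(f"{c}_{n}_im.npy",im)
    y0,x0=(130,120) if c=="top" else (80,180)
    a.append(cv2.resize(im[y0:y0+120,x0:x0+130,::-1],None,fx=3,fy=3,interpolation=cv2.INTER_CUBIC))
cv2.imwrite(f"pics/l{n}.png",cv2.hconcat(a))
go((.5886,.1035,.21),yaw=75.6)
E
python3 look.py 1
```

```text
t 9.6 p [0.5884 0.1028 0.2082] gap 0.0609 F [-0.75  0.41 -2.52]
(0.5886, 0.1035, 0.21) -> [ 0.001 -0.001 -0.002] [-0.0018 -0.0001  0.0007]
```

View pics/l1.png

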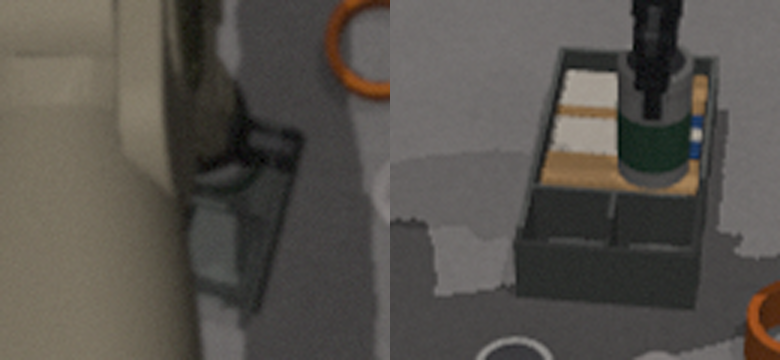

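```bash
cat > tin.py <<'E'
from h import *
import sys
from scipy.optimize import least_squares
def fit(P,d,g,lo,hi,n=""):
    q=P[(d>0)&(np.hypot(P[...,0]-g[0],P[...,1]-g[1])<.05)&(P[...,2]>lo)&(P[...,2]<hi)]
    f=lambda c: np.hypot(*(q[:,:2]-c).T)-.031
    r=least_squares(f,g,loss="soft_l1",f_scale=.002)
    print(n,"z",round(lo,3),len(q),r.x.round(4),"rms",np.sqrt(np.mean(f(r.x)**2)).round(4))
    return r.x
if __name__=="__main__":
    # bias of method: standing tins in first side image
    d=np.load("side0.npy");P=back("side",d)
    for g in [(.598,-.169),(.454,-.251),(.449,-.097)]:
        for lo in (.01,.04,.07): fit(P,d,g,lo,lo+.03,"ref")
    d=np.load(sys.argv[1]);P=back("side",d); g=(float(sys.argv[2]),float(sys.argv[3])); b=float(sys.argv[4])
    for lo in (0.005,.02,.035,.05): fit(P,d,g,b+lo,b+lo+.02,"now")
E
python3 tin.py side_1.npy .589 .1035 .13
python3 - <<'E'
from h import *
# cell wall lines in side & top depth: tote frame fit
from scipy.optimize import least_squares
for c in ["top","side"]:
    d=np.load(f"{c}0.npy");P=back(c,d)
    q=P[(d>0)&(P[...,0]>.42)&(P[...,0]<.72)&(P[...,1]>.03)&(P[...,1]<.40)&(P[...,2]>.061)&(P[...,2]<.07)][:,:2]
    def sd(p):
        a=p[2]; e=np.array([np.cos(a),np.sin(a)]); n=np.array([-e[1],e[0]])
        r=q-p[:2]; X=r@e; Y=r@n
        dd=np.minimum.reduce([abs(X-.0775),abs(X+.0775),abs(Y-.147),abs(Y+.147),np.where(Y<-.07,abs(X),9),abs(Y+.0695)])
        return np.maximum(dd-.0027,0)
    r=least_squares(sd,[.577,.218,np.radians(-14.4)],loss="soft_l1",f_scale=.001)
    x,y,a=r.x; e=np.array([np.cos(a),np.sin(a)]); n=np.array([-e[1],e[0]])
    print(c,len(q),np.round([x,y,np.degrees(a)],4),"near",(r.x[:2]-.0385*e-.108*n).round(4),"far",(r.x[:2]+.0385*e-.108*n).round(4),np.median(sd(r.x)),np.mean(sd(r.x)))
E
```

```text
ref z 0.01 202 [ 0.5999 -0.1682] rms 0.0011
ref z 0.04 228 [ 0.6001 -0.1683] rms 0.0012
ref z 0.07 237 [ 0.6002 -0.1679] rms 0.0011
ref z 0.01 206 [ 0.4555 -0.2511] rms 0.0008
ref z 0.04 234 [ 0.4554 -0.2513] rms 0.0009
ref z 0.07 246 [ 0.4555 -0.2509] rms 0.001
ref z 0.01 196 [ 0.4511 -0.0965] rms 0.0012
ref z 0.04 229 [ 0.4512 -0.0965] rms 0.0012
ref z 0.07 227 [ 0.4513 -0.0961] rms 0.0013
now z 0.135 144 [0.5904 0.1044] rms 0.0016
now z 0.15 152 [0.5904 0.104 ] rms 0.0014
now z 0.165 159 [0.5905 0.1039] rms 0.0017
now z 0.18 159 [0.5903 0.1037] rms 0.0015
top 1101 [  0.5758   0.2177 -14.2331] near [0.5119 0.1225] far [0.5866 0.1035] 0.0 5.919726756909588e-05
side 795 [  0.5808   0.2158 -14.4468] near [0.5166 0.1208] far [0.5912 0.1016] 0.0 0.0003641298207872142
```

```bash
python3 -c "
from h import *
go((.589,.1015,.21),(.589,.1015,.15),yaw=75.6)"
```

```text
t 9.6 p [0.5884 0.1028 0.2082] gap 0.0609 F [-0.75  0.41 -2.52]
(0.589, 0.1015, 0.21) -> [ 0.001 -0.001 -0.002] [-0.0018 -0.0009 -0.0011]
(0.589, 0.1015, 0.15) -> [ 0.001 -0.001 -0.002] [ 0.0582 -0.0011 -0.0011]
```

Call:
step_arm:
  moves:
    - [[0,0,0,0.02,-0.001,-0.001,0.4],[0,0,0,0.04,-0.001,-0.001,0.4],[0,0,0,0.053,-0.001,-0.001,0.4],[0,0,0,0.053,-0.001,-0.001,0.4],[0,0,0,0.053,-0.001,-0.001,0.4]]

```text
clock: 10.1
tcp_pos: [0.589, 0.1009, 0.1553]
orientation: [0.558, -0.433, 0.56, 0.434]
wrist_force: [0.1, 0.1, -2.3]
finger_gap: 0.0605
```

```bash
python3 look.py 2; python3 tin.py side_2.npy .589 .1025 .075 | grep now
```

```text
t 10.2 p [0.5897 0.1013 0.1563] gap 0.0609 F [ 0.36 -0.63 -2.95]
(0.5886, 0.1035, 0.21) -> [ 0.001 -0.    -0.001] [-0.0537  0.0017  0.0018]
now z 0.08 131 [0.5917 0.1025] rms 0.0018
now z 0.095 141 [0.5913 0.1017] rms 0.0016
now z 0.11 147 [0.5916 0.1016] rms 0.0015
now z 0.125 151 [0.5917 0.1013] rms 0.0015
```

View pics/l2.png

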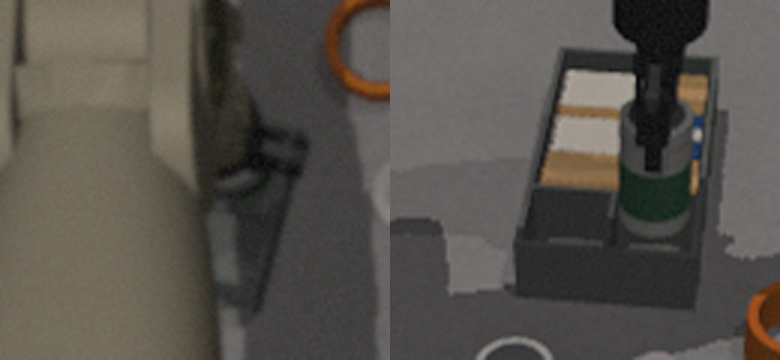

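The tin is above the far cell (side crop, 655,220), and its centre matches the cell to about 1 mm. Lowering.

Call:
step_arm:
  moves:
    - [[0,0,0,0.015,0,0,0.4],[0,0,0,0.03,0,0,0.4],[0,0,0,0.045,0,0,0.4],[0,0,0,0.055,0,0,0.4],[0,0,0,0.062,0,0,0.4],[0,0,0,0.066,0,0,0.4],[0,0,0,0.066,0,0,0.4]]

```text
clock: 10.9
tcp_pos: [0.5897, 0.1013, 0.0903]
orientation: [0.558, -0.433, 0.559, 0.434]
wrist_force: [-0.5, 0.4, -3.0]
finger_gap: 0.0605
```

Call:
step_arm:
  moves:
    - [[0,0,0,0.001,0,0,0.4],[0,0,0,0.002,0,0,0.4],[0,0,0,0.003,0,0,0.4],[0,0,0,0.003,0,0,0.4]]

```text
clock: 11.3
tcp_pos: [0.5898, 0.1013, 0.0874]
orientation: [0.558, -0.434, 0.559, 0.434]
wrist_force: [-0.0, 0.1, -3.3]
finger_gap: 0.0607
```

Call:
step_arm:
  moves:
    - [[0,0,0,0.001,0,0,0.4],[0,0,0,0.002,0,0,0.4],[0,0,0,0.002,0,0,0.4]]

```text
clock: 11.6
tcp_pos: [0.5901, 0.1014, 0.0873]
orientation: [0.559, -0.434, 0.558, 0.433]
wrist_force: [-3.0, 0.2, 7.9]
finger_gap: 0.0604
```

Call:
step_arm:
  moves:
    - [[0,0,0,-0.0005,0,0,0.4],[0,0,0,-0.0005,0,0,1],[0,0,0,-0.0005,0,0,1],[0,0,0,-0.0005,0,0,1],[0,0,0,-0.0005,0,0,1],[0,0,0,-0.03,0,0,1],[0,0,0,-0.06,0,0,1],[0,0,0,-0.09,0,0,1]]

```text
clock: 12.4
tcp_pos: [0.5897, 0.1014, 0.1779]
orientation: [0.559, -0.434, 0.559, 0.433]
wrist_force: [0.4, -0.6, -0.1]
finger_gap: 0.0853
```

```bash
python3 look.py 3; python3 tin.py side_3.npy .589 .1025 .06 | grep now; python3 -c "
from h import *
go((.54,-.07,.18),(.454,-.251,.167),yaw=75.6)"
```

```text
t 12.5 p [0.5927 0.1015 0.182 ] gap 0.0852 F [ 0.23  0.24 -0.41]
(0.5886, 0.1035, 0.21) -> [0.001 0.002 0.009] [-0.028   0.0042  0.001 ]
now z 0.065 214 [0.5921 0.1013] rms 0.0082
now z 0.08 132 [0.593  0.1027] rms 0.0014
now z 0.095 154 [0.5928 0.1023] rms 0.0023
now z 0.11 327 [0.5923 0.1038] rms 0.0118
t 12.5 p [0.5927 0.1015 0.182 ] gap 0.0852 F [ 0.23  0.24 -0.41]
(0.54, -0.07, 0.18) -> [0.001 0.002 0.009] [ 0.0016  0.0086 -0.1792]
(0.454, -0.251, 0.167) -> [0.001 0.002 0.009] [ 0.0138  0.0471 -0.3759]
```

View pics/l3.png

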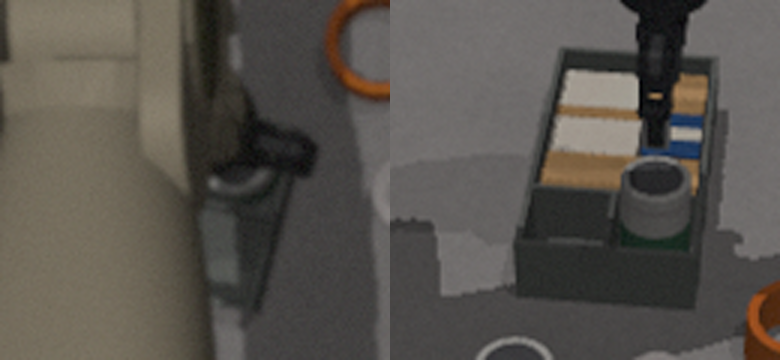

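The tin stands upright in the far cell (side crop, 655,200). Next is the third tin at (231,268).

Call:
step_arm:
  moves:
    - [[0,0,0.004,0,0.006,-0.048,1],[0,0,0.006,0,0.012,-0.096,1],[0,0,0.006,0,0.018,-0.144,1],[0,0,0.006,0,0.024,-0.192,1],[0,0,0.006,0.005,0.03,-0.24,1],[0,0,0.006,0.01,0.036,-0.288,1],[0,0,0.006,0.012,0.042,-0.336,1],[0,0,0.006,0.014,0.047,-0.376,1],[0,0,0.006,0.014,0.047,-0.376,1],[0,0,0.006,0.014,0.047,-0.376,1]]

```text
clock: 13.5
tcp_pos: [0.4533, -0.2517, 0.1661]
orientation: [0.56, -0.433, 0.558, 0.433]
wrist_force: [0.5, -0.4, -0.0]
finger_gap: 0.0852
```

```bash
python3 -c "
from h import *
go((.454,-.251,.08),yaw=75.6)"
```

```text
t 13.5 p [ 0.4533 -0.2517  0.1661] gap 0.0852 F [ 0.46 -0.39 -0.02]
(0.454, -0.251, 0.08) -> [-0.002  0.003  0.002] [ 0.0861 -0.0003  0.0006]
```

Call:
step_arm:
  moves:
    - [[0,0,0.001,0.03,0,0,1],[0,0,0.001,0.06,0,0,1],[0,0,0.001,0.08,0,0,1],[0,0,0.001,0.085,0,0,1],[0,0,0.001,0.085,0,0,0.4],[0,0,0.001,0.085,0,0,0.4],[0,0,0.001,0.085,0,0,0.4],[0,0,0.001,0.085,0,0,0.4],[0,0,0.001,0.085,0,0,0.4]]

```text
clock: 14.4
tcp_pos: [0.4544, -0.2518, 0.0822]
orientation: [0.561, -0.433, 0.558, 0.433]
wrist_force: [1.2, 1.9, 4.0]
finger_gap: 0.0604
```

Call:
step_arm:
  moves:
    - [[0,0,0,-0.02,0,0,0.4],[0,0,0,-0.05,0,0,0.4],[0,0,0,-0.08,0,0,0.4],[0,0,0,-0.12,0,0,0.4],[0,0,0,-0.16,0,0,0.4],[0,0,0,-0.16,0,0,0.4],[0,0,0,-0.16,0,0,0.4]]

```text
clock: 15.1
tcp_pos: [0.4539, -0.2524, 0.2425]
orientation: [0.561, -0.434, 0.558, 0.432]
wrist_force: [-0.5, 0.5, -5.7]
finger_gap: 0.0609
```

```bash
python3 -c "
from h import *
F=[]
for i in range(4): im,d=env.read_camera('side'); F.append(env.get_state()['wrist_force'])
print(np.round(F,2),np.mean(F,0))
cv2.imwrite('pics/s6.png',im[...,::-1])
go((.5145,.12,.24),yaw=75.6)"
```

```text
[[-0.1   0.62 -3.14]
 [-0.76  0.21 -3.45]
 [-0.23  0.39 -3.57]
 [-0.35 -0.34 -4.22]] [-0.35958226  0.21948145 -3.59469008]
t 15.3 p [ 0.4528 -0.2514  0.2401] gap 0.0607 F [-0.35 -0.34 -4.22]
(0.5145, 0.12, 0.24) -> [-0.002  0.004 -0.001] [0.0017 0.0333 0.375 ]
```

View pics/s6.png

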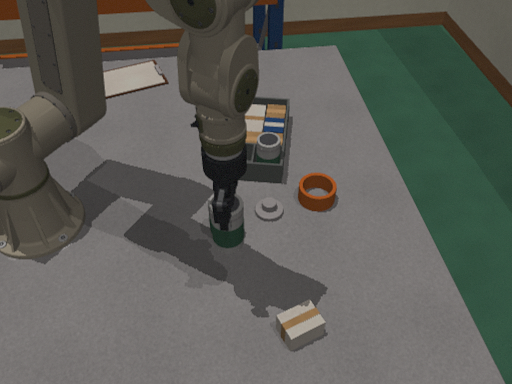

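Reads 3.6 N, so this tin is light too and the first tin is confirmed as the heavy one. The tin is held upright at (228,220). Carrying it over the near cell.

Call:
step_arm:
  moves:
    - [[0,0.003,0,0,0.004,0.045,0.4],[0,0.003,0,0,0.008,0.09,0.4],[0,0.003,0,0,0.012,0.135,0.4],[0,0.003,0,0,0.016,0.18,0.4],[0,0.003,0,0,0.02,0.225,0.4],[0,0.003,0,0,0.024,0.27,0.4],[0,0.003,0,0,0.028,0.315,0.4],[0,0.003,0,0,0.032,0.355,0.4],[0,0.003,0,0,0.033,0.375,0.4],[0,0.003,0,0,0.033,0.375,0.4],[0,0.003,0,0,0.033,0.375,0.4]]

```text
clock: 16.4
tcp_pos: [0.514, 0.1201, 0.2404]
orientation: [0.558, -0.432, 0.559, 0.434]
wrist_force: [-0.1, 0.8, -4.4]
finger_gap: 0.0605
```

```bash
python3 look.py 4; python3 tin.py side_4.npy .516 .121 .16 | grep now; python3 -c "
from h import *
go((.5145,.12,.21),yaw=75.6)"
```

```text
t 16.5 p [0.5142 0.1191 0.2409] gap 0.0605 F [ 0.51  0.12 -4.17]
(0.5886, 0.1035, 0.21) -> [-0.003  0.001 -0.002] [ 0.0308 -0.076   0.0036]
now z 0.165 153 [0.5154 0.1198] rms 0.0016
now z 0.18 156 [0.5159 0.1192] rms 0.0018
now z 0.195 164 [0.5161 0.1194] rms 0.0017
now z 0.21 174 [0.5163 0.1197] rms 0.0015
t 16.5 p [0.5142 0.1191 0.2409] gap 0.0605 F [ 0.51  0.12 -4.17]
(0.5145, 0.12, 0.21) -> [-0.003  0.001 -0.002] [ 0.0309 -0.0001  0.0009]
```

View pics/l4.png

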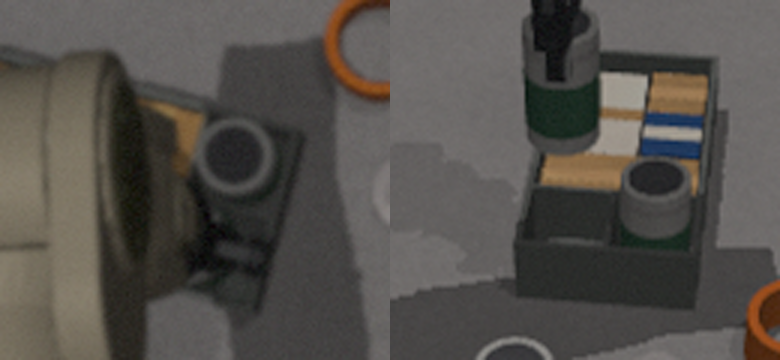

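Call:
step_arm:
  moves:
    - [[0,0,0,0.03,0,0.001,0.4],[0,0,0,0.06,0,0.002,0.4],[0,0,0,0.083,0,0.002,0.4],[0,0,0,0.083,0,0.002,0.4],[0,0,0,0.083,0,0.002,0.4]]

```text
clock: 17.0
tcp_pos: [0.5144, 0.1202, 0.1581]
orientation: [0.559, -0.431, 0.56, 0.433]
wrist_force: [0.2, 0.5, -3.3]
finger_gap: 0.0604
```

```bash
python3 look.py 5; python3 tin.py side_5.npy .516 .121 .077 | grep now
```

```text
t 17.1 p [0.5157 0.1206 0.1595] gap 0.0607 F [ 0.3  -0.34 -3.86]
(0.5886, 0.1035, 0.21) -> [-0.004  0.001  0.   ] [-0.0504 -0.0749  0.0019]
now z 0.082 131 [0.5172 0.1206] rms 0.0016
now z 0.097 145 [0.5172 0.1204] rms 0.0025
now z 0.112 151 [0.5173 0.1206] rms 0.0025
now z 0.127 152 [0.5175 0.1205] rms 0.0017
```

View pics/l5.png

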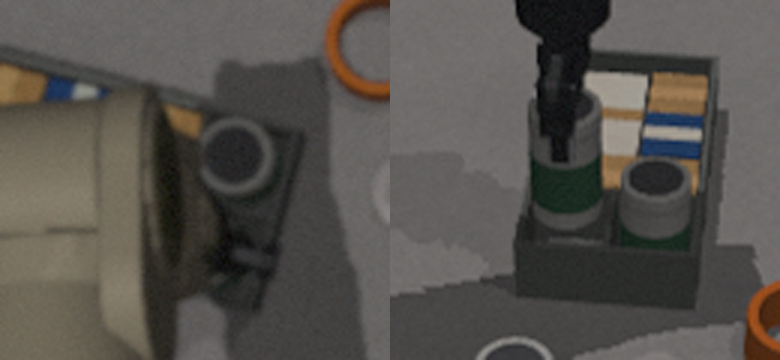

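The tin is over the near cell (side crop, 567,220), about 1 mm too far in +x. I'll take that out while lowering.

Call:
step_arm:
  moves:
    - [[0,0,0,0.005,0.001,0,0.4],[0,0,0,0.02,0.001,0,0.4],[0,0,0,0.035,0.001,0,0.4],[0,0,0,0.05,0.001,0,0.4],[0,0,0,0.06,0.001,0,0.4],[0,0,0,0.066,0.001,0,0.4],[0,0,0,0.069,0.001,0,0.4],[0,0,0,0.069,0.001,0,0.4]]

```text
clock: 17.9
tcp_pos: [0.5149, 0.121, 0.0906]
orientation: [0.56, -0.432, 0.559, 0.432]
wrist_force: [-0.1, 0.1, -3.5]
finger_gap: 0.0608
```

Call:
step_arm:
  moves:
    - [[0,0,0,0.001,0,0,0.4],[0,0,0,0.002,0,0,0.4],[0,0,0,0.002,0,0,0.4]]

```text
clock: 18.2
tcp_pos: [0.5152, 0.121, 0.0889]
orientation: [0.56, -0.432, 0.559, 0.432]
wrist_force: [0.3, -0.7, -4.1]
finger_gap: 0.0607
```

Call:
step_arm:
  moves:
    - [[0,0,0,0.001,0,0,0.4],[0,0,0,0.002,0,0,0.4],[0,0,0,0.002,0,0,0.4]]

```text
clock: 18.5
tcp_pos: [0.5155, 0.121, 0.0882]
orientation: [0.561, -0.433, 0.559, 0.432]
wrist_force: [-3.4, -1.2, 6.2]
finger_gap: 0.061
```

Call:
step_arm:
  moves:
    - [[0,0,0,0,0,0,0.4],[0,0,0,0,0,0,1],[0,0,0,0,0,0,1],[0,0,0,0,0,0,1],[0,0,0,0,0,0,1],[0,0,0,-0.03,0,0,1],[0,0,0,-0.06,0,0,1],[0,0,0,-0.09,0,0,1],[0,0,0,-0.09,0,0,1]]

```text
clock: 19.4
tcp_pos: [0.518, 0.1211, 0.1826]
orientation: [0.563, -0.434, 0.556, 0.431]
wrist_force: [-0.0, 0.6, 0.2]
finger_gap: 0.0851
```

```bash
python3 look.py 6; python3 -c "
from h import *
from tin import fit
d=np.load('side_6.npy');P=back('side',d); fit(P,d,(.516,.121),.075,.1)
fit(P,d,(.449,-.097),.02,.1)
go((.449,-.0965,.167),(.449,-.0965,.081),yaw=75.6)"
```

```text
t 19.5 p [0.5158 0.1209 0.1788] gap 0.0853 F [-0.4  -0.55  0.2 ]
(0.5886, 0.1035, 0.21) -> [-0.004  0.002  0.004] [-0.0309 -0.0749  0.0016]
 z 0.075 164 [0.5181 0.121 ] rms 0.0015
 z 0.02 596 [ 0.4511 -0.096 ] rms 0.0012
t 19.5 p [0.5158 0.1209 0.1788] gap 0.0853 F [-0.4  -0.55  0.2 ]
(0.449, -0.0965, 0.167) -> [-0.004  0.002  0.004] [ 0.0112  0.0099 -0.2273]
(0.449, -0.0965, 0.081) -> [-0.004  0.002  0.004] [ 0.0972  0.0103 -0.2275]
```

View pics/l6.png

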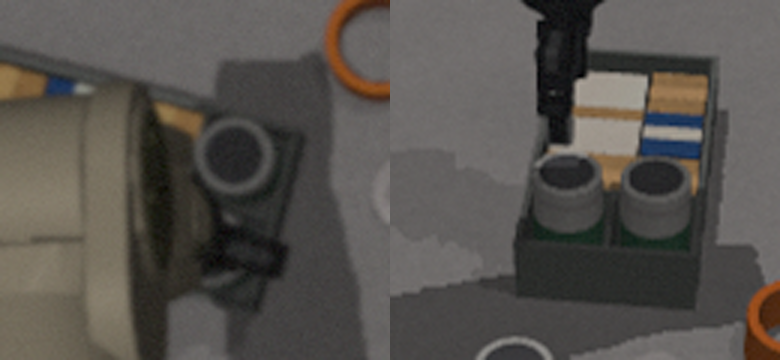

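Both light tins stand upright in their cells (side crop, 568,195 and 655,195). Back to the heavy tin.

Call:
step_arm:
  moves:
    - [[-0.003,0.002,0.003,0,0.002,-0.045,1],[-0.003,0.002,0.003,0,0.004,-0.09,1],[-0.003,0.002,0.003,0,0.006,-0.135,1],[-0.003,0.002,0.003,0.005,0.008,-0.18,1],[-0.003,0.002,0.003,0.01,0.01,-0.22,1],[-0.003,0.002,0.003,0.011,0.01,-0.227,1],[-0.003,0.002,0.003,0.011,0.01,-0.227,1],[-0.003,0.002,0.003,0.011,0.01,-0.227,1]]

```text
clock: 20.3
tcp_pos: [0.4487, -0.0955, 0.1666]
orientation: [0.559, -0.433, 0.559, 0.434]
wrist_force: [0.1, 0.2, -0.5]
finger_gap: 0.0856
```

```bash
python3 -c "
from h import *
go((.449,-.0965,.08),yaw=75.6)"
```

```text
t 20.3 p [ 0.4487 -0.0955  0.1666] gap 0.0856 F [ 0.15  0.21 -0.45]
(0.449, -0.0965, 0.08) -> [-0.001  0.001 -0.   ] [ 0.0866 -0.0006 -0.001 ]
```

Call:
step_arm:
  moves:
    - [[0,0,0,0.03,0,-0.001,1],[0,0,0,0.06,0,-0.001,1],[0,0,0,0.08,0,-0.001,1],[0,0,0,0.087,0,-0.001,1],[0,0,0,0.087,0,-0.001,0.4],[0,0,0,0.087,0,-0.001,0.4],[0,0,0,0.087,0,-0.001,0.4],[0,0,0,0.087,0,-0.001,0.4],[0,0,0,0.087,0,-0.001,0.4],[0,0,0,0.087,0,-0.001,0.4]]
  force: 80

```text
clock: 21.3
tcp_pos: [0.4494, -0.0965, 0.0806]
orientation: [0.56, -0.433, 0.558, 0.433]
wrist_force: [0.1, 1.5, 5.6]
finger_gap: 0.0603
```

Call:
step_arm:
  moves:
    - [[0,0,0,-0.02,0,0,0.4],[0,0,0,-0.05,0,0,0.4],[0,0,0,-0.08,0,0,0.4],[0,0,0,-0.11,0,0,0.4],[0,0,0,-0.14,0,0,0.4],[0,0,0,-0.17,0,0,0.4],[0,0,0,-0.2,0,0,0.4],[0,0,0,-0.22,0,0,0.4],[0,0,0,-0.235,0,0,0.4],[0,0,0,-0.24,0,0,0.4],[0,0,0,-0.24,0,0,0.4],[0,0,0,-0.24,0,0,0.4]]

```text
clock: 22.5
tcp_pos: [0.4482, -0.0966, 0.3191]
orientation: [0.559, -0.433, 0.558, 0.434]
wrist_force: [0.2, -0.3, -7.2]
finger_gap: 0.0603
```

```bash
python3 -c "
from h import *
from tin import fit
F=[]
for i in range(4): im,d=env.read_camera('side'); F.append(env.get_state()['wrist_force'])
print(np.mean(F,0).round(2))
cv2.imwrite('pics/s7.png',im[...,::-1])
P=back('side',d)
for lo in (.24,.26,.28,.3): fit(P,d,(.45,-.096),lo,lo+.02)
q=P[(d>0)&(np.hypot(P[...,0]-.45,P[...,1]+.096)<.034)&(P[...,2]>.15)]
print('underside z',np.percentile(q[:,2],[0,1,3]).round(3))
for g in [(.516,.121),(.591,.102)]: fit(P,d,g,.075,.1)
im,d=env.read_camera('top'); cv2.imwrite('pics/t7.png',im[...,::-1])
P=back('top',d)
for t in ['tape_roll','carton','flange']:
  for c,D in (('top',d),):
    for r in env.silhouettes(c,t)[:1]:
      q=P[r['mask']&(D>0)]; print(t,r['confidence'],np.median(q,0).round(3),np.percentile(q,3,0).round(3),np.percentile(q,97,0).round(3))
s=env.get_state(); print(s['qvel'].round(3)); go((.449,-.0965,.32),yaw=75.6)"
```

```text
[-0.02  0.03 -7.37]
 z 0.24 203 [ 0.4505 -0.0962] rms 0.0011
 z 0.26 222 [ 0.4504 -0.0965] rms 0.001
 z 0.28 229 [ 0.4504 -0.0965] rms 0.001
 z 0.3 221 [ 0.4504 -0.0967] rms 0.0018
underside z [0.239 0.242 0.246]
 z 0.075 126 [0.5175 0.121 ] rms 0.0017
 z 0.075 183 [0.5923 0.1027] rms 0.0052
tape_roll 0.65 [ 0.706 -0.013  0.047] [ 0.65  -0.058  0.   ] [0.74  0.031 0.052]
carton 0.88 [ 0.575 -0.374  0.051] [ 0.538 -0.411  0.012] [ 0.614 -0.343  0.055]
flange 0.9 [ 0.566 -0.042  0.015] [ 0.538 -0.072  0.009] [ 0.599 -0.011  0.038]
[-0.    -0.002  0.004  0.003  0.001  0.001]
t 22.9 p [ 0.4487 -0.0967  0.3203] gap 0.0603 F [ 0.29  0.34 -7.38]
(0.449, -0.0965, 0.32) -> [-0.     0.002  0.002] [ 0.0003 -0.0002  0.0002]
```

View pics/s7.png

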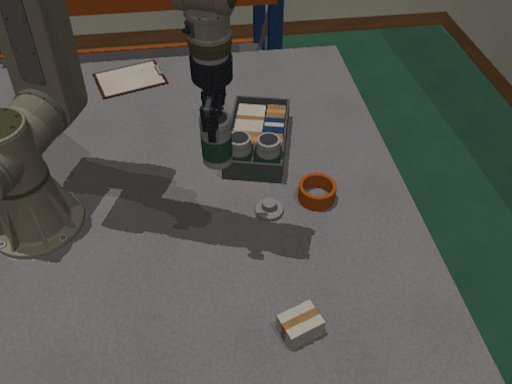

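View pics/t7.png

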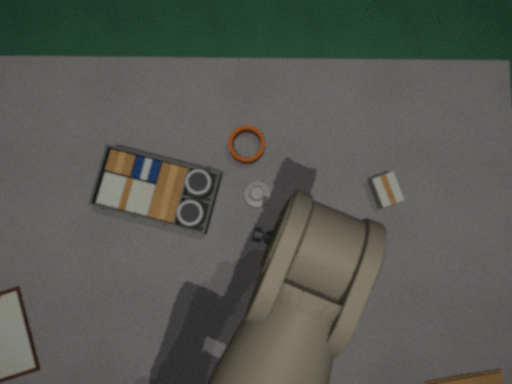

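The heavy tin is held upright with its underside at about 0.24 m (side view, 217,140). Both light tins stand in the cells (top view, 198,182 and 190,212), and the bystanders haven't moved. Handing in.

```bash
python3 -c "
from h import *
print(env.hand_in())"
```

```text
the job is handed in; nothing more can be done
None
```

The job is handed in, at about 23 s on the robot's clock. The two lighter tins are in the tote cells, and the arm is holding the heavy tin up.

- **Hefting:** I lifted all three tins. They read about 7.6 N, 3.1 N and 3.6 N, so the first one I tried was the full tin. I set it back on its spot, then lowered the other two into the far and near cells and released each only after feeling contact with the floor.
- **Last checks:** The heavy tin is held upright and still with its underside at about 0.24 m, and it read 7.4 N again. The final pictures show both light tins upright in their cells, and the tape roll, carton and flange where they started, within measurement noise.
- **Disagreements:** The two cameras differ by about 4 mm in x, so I judged each fit by the tin's position relative to the tote in the same view. The network also reported the tote as a tin, and once a tin as the flange; I discarded both.

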